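# Tighten a bearing lock ring with a pin spanner

## Robot

A 7-joint arm with a two-finger parallel gripper is mounted at the origin on a cart in front of the work surface, level with it; the furniture and walls round the work are solid. World frame = base frame: x ahead of the robot, y to its left, z up, the work surface at z = 0. Lengths are in m, angles in rad, forces in N, time in s.
With the tool pointing down it reaches from about 0.425 to 0.875 m from the base axis. Payload 8.4 kg.
Tool frame: the origin (TCP) lies midway between the tips of the shut fingers; the grasp point (between the pads) lies 19 mm behind it (grip_depth is the distance from the TCP to the grasp point, in m); z points along the fingers, y is the line along which they close (so a half turn about z gives the same grasp; the last joint's range is limited). The gripper opens to 87 mm and grips with 3 to 60 N. Pads are 19 mm wide; open, the fingers measure 117 mm over their backs; the gripper's body (75 mm by 190 mm) begins 51 mm behind the grasp point.
Start: joints at [1.079, 0.333, 0.04, 1.465, -0.013, 1.343, -0.059], TCP at [0.249, -0.6, 0.195] pointing down, gripper open.
Joint ranges: [-2.58, 2.58], [-0.38, 2.09], [-1.3, 1.39], [0.25, 2.4], [-1.5, 4.64], [0.08, 2.09], [-2.65, 2.65]. Speed limits (rad/s): [2.22, 2.22, 2.79, 2.79, 3.14, 3.14, 3.14].

## Interface

Orientations are given as a unit quaternion [w, x, y, z].
In Python, from station import * gives the robot as it stands.
- The arm moves only by the tool move_arm, never from a script. Its argument "plan" is a list of rows, each an object with "travel": the shift along the tool's x, y, z in mm, a list of three; "rotation": the turn, a rotation vector about the tool's x, y, z in rad, a list of three. A call has exactly 8 rows; each row is the pose to reach, as a shift and turn from the pose commanded when the call began, along the tool's axes at that moment; what a row does not reach only later rows make up. A row lasts 1/12 s, in which the tool goes at most 41.7 mm and 7.16 degrees, less where a joint would pass 70% of its speed; a pose out of reach is approached as far as the arm can. A call with a gripper value outside its range is refused whole. "fingers" is the opening in per cent of the stroke, from 0 (shut) to 100 (fully open), set as the call begins (left out, the last holds). The fingers move at their own pace and stop on an object; "grip_force" is the grip in N (left out, the last holds). Time passes only in rows, so rows that repeat a pose let the fingers close, or fill a call up. It gives the time, the measured TCP pose, the force, the opening and the grip force at its end, in the units of the state.
- get_obs(): the state, without advancing time (a new reading comes with each control period).
- read_camera(name): name is "scene" or "top"; returns a dict with "frame" (480x640x3 uint8, red, green, blue), "z_map" (480x640 float32, m along the optical axis (not along the pixel's ray), 0 where there is no reading), "fx", "fy", "cx", "cy" (pixels), "dist_coeffs" ([k1, k2, p1, p2, k3] as OpenCV has them; the pictures are not rectified), "cam_to_world" (4x4, takes a point from camera to world coordinates). Camera axes: x right, y up, looking along -z (the intrinsics and any distortion apply to the point x, -y, -z); pixel columns grow to the right and rows downward; lengths in m; the calibration is good to about 2 mm. A picture is of the moment at which its call begins.
- close_job(): hands the job in; it is judged then, once.
The state is a dict: "time": time; "q": joint angles; "qd": joint speeds; "joint_torque": joint torques, N m; "tcp_pos": TCP position; "tool_rot": TCP orientation; "wrist_force": force on the tool from outside, world axes, zero at the start; "ft_torque": the same for the moment, N m; "opening": opening from 0.0 (shut) to 1.0 (fully open); "grip_force": force on a finger pad.
Only numpy, scipy, OpenCV 4.12 (cv2) and the standard library are available. Lean on these libraries where they do the work, as an engineer would, in place of code of your own. Each camera call takes 0.05 s, during which the arm holds its last target. There are 200 camera calls.

## Task

The new bearing is in its carrier and the lock ring has only been run down by hand. Take the red-handled pin spanner, set both its pins into two opposite holes of the ring, and tighten the ring clockwise (seen from above) until it stops fully home and its yellow mark meets the mark on the carrier. Then lift the spanner off and lay it gently on the open bench clear of the carrier, without knocking the other things about.

Things in the scene. Friction and masses are not known exactly. Their poses are not given: they have to be found in the camera images.
- pin_spanner: Two-pin face spanner, 204 mm long, 0.24 kg, loose, lying level on the bench, pins down. Origin: midway between the pins, at pin-tip height (0); z up, handle along -x. Dark half-moon fork (radius 36, z = 8 to 14, open to +x), neck 18 wide, then the straight red grip: 24 wide, z = 0 to 22 (underside level with the pin tips), x = -58 to -168. Centre of mass near x = -60.
- pin_left (a point): Tip centre of the steel pin at y = +28 in the spanner's frame. The pin points down: 6 mm diameter, 8 long below the fork, its last 3 mm tapering to 3.2 diameter.
- pin_right (a point): Tip centre of the other, equal pin, at y = -28 mm (56 mm from pin_left).
- spanner_grip (a point): Middle of the red grip where it may be held: x = -105, z = 11 mm in the spanner's frame; same axes as the spanner.
- bearing_carrier: Fixed bearing carrier: dark round casting (flange 124 mm diameter, boss 90, boss top 60 above the bench) bolted to a 150 x 150 x 14 mm steel plate too heavy to move. Origin: centre of the plate's underside, on the bench, on the ring's axis. A yellow mark on the boss top shows where the ring's mark must come. Nothing of it stands above the ring's face.
- ring_face (a point): Centre of the top face of the bright lock ring (74 mm diameter, bore 38), 66 above the bench; turns with the ring, z up. Four round holes, 9 diameter, 10 deep, lie 28 from it on its +x, +y, -x, -y axes; yellow mark midway between +x and +y. Spanner seated: fork resting on this face, its origin on the axis 8 below the face, handle along one of the four axes (any will do).
- lock_ring (a joint): Turn of the ring in rad, growing clockwise seen from above; 1.30 is the hard stop, fully home (marks meet). It starts 0.7 to 1.2 rad short of it. It turns against about 0.5 N m of dry friction (about 5 N at the grip) and stays where it is left.
- grease_tin: Bystander: tin, 68 diameter, 69 high; origin at the centre of its underside. (Fixed, not listed: a blue toolbox 200 high at the back left, its front face near x = 0.70 m, from y = 0.18 to 0.58 m.)
- old_bearing: Bystander: worn ball bearing lying flat, 52 diameter, 15 high; origin at the centre of its underside.
- brush: Bystander: parts brush lying flat, 193 long along its y, 38 wide, 16 high; origin under its middle.
- ins_tape: Bystander: roll of black tape lying flat, 62 diameter, 19 high; origin under its middle.
- hex_key: Bystander: black hex key lying flat, 119 long along its y, 37 wide, 9 high; origin under its middle.
Mind the look-alikes: they are no part of the job. Of the things that look like the pin_spanner, the larger one is meant.

How it is judged:
On the way, in this order (a step that is already met when the one before it is completed fails the run):
1. both pins of the spanner stand more than 5 mm deep in opposite holes of the ring (z of each of pin_left, pin_right in the frame of ring_face below -0.005 m and horizontal distance between pin_left and ring_face between 0.023 and 0.033 m and horizontal distance between pin_right and ring_face between 0.023 and 0.033 m), for 0.2 s.
2. the ring is fully home (within 0.06 rad of its stop) with both pins still in it (all of step 1 and value of joint lock_ring above 1.24 rad), for 0.1 s.
At the end, for the whole second after the job is handed in: The ring is within 0.06 rad (3.5 degrees) of its stop, and the spanner is at rest, released, lying flat on the bench (level within 0.05 rad) beside the carrier and clear of its plate (fork centre more than 100 mm and middle of the grip more than 85 mm from the ring's axis) (value of joint lock_ring above 1.24 rad and height (world z) of spanner_grip below 0.022 m and height (world z) of pin_spanner below 0.03 m and horizontal distance between pin_spanner and bearing_carrier above 0.1 m and angle between the z axis of pin_spanner and the z axis of bearing_carrier, either way round below 0.05 rad and horizontal distance between spanner_grip and bearing_carrier above 0.085 m and linear speed of pin_spanner below 0.02 m/s and angular speed of pin_spanner below 0.1 rad/s); the robot touches nothing.
It fails at once if the spanner is dropped or thrown down (faster than 0.6 m/s within 40 mm of the bench) (height (world z) of pin_spanner below 0.04 m and linear speed of pin_spanner above 0.6 m/s).
It fails at once if the ring is driven round by something other than the seated pins (value of joint lock_ring between 0.75 and 1.2 rad and velocity of joint lock_ring above 0.3 rad/s and not (z of each of pin_left, pin_right in the frame of ring_face below -0.005 m and horizontal distance between pin_left and ring_face between 0.023 and 0.033 m and horizontal distance between pin_right and ring_face between 0.023 and 0.033 m)).
It fails at once if a bystander is knocked more than 40 mm from its place (distance of any of grease_tin, old_bearing, brush, ins_tape, hex_key from where it was at the start of the episode above 0.04 m).
It also fails if it takes over 59 s, if anything falls off the work surface, if the arm or the gripper's body presses on something with over 40 N, if the wrist force passes 120 N, or if a joint passes its speed limit or range.

## Working session

There is one attempt and no reset: what is moved stays moved. The work goes in short steps, Python scripts to look and compute and a tool call to move; the robot and the scene stay as the last step left them, time stands still between calls to the robot, and variables do not carry over. Pictures are saved under pics/ and viewed, at most 10 in all, crops included, and the job is handed in when it is done.

Besides the shell and the picture viewer there is one more tool, called after ">>>" as name(argument=value, ...) on one line, values as JSON. move_arm: Moves the arm, as the interface text tells. Its arguments: {"type":"object","properties":{"plan":{"type":"array","items":{"type":"object","properties":{"travel":{"type":"array","items":{"type":"number"}},"rotation":{"type":"array","items":{"type":"number"}}}}},"fingers":{"type":"number"},"grip_force":{"type":"number"}},"required":["plan"]}

```bash
mkdir -p pics; cat > h.py <<'E'
from station import *
import numpy as np, cv2
def world(c,uv,z=None):
    uv=np.array(uv,float).reshape(-1,1,2)
    K=np.array([[c["fx"],0,c["cx"]],[0,c["fy"],c["cy"]],[0,0,1]])
    n=cv2.undistortPoints(uv,K,np.array(c["dist_coeffs"],float)).reshape(-1,2)
    T=np.array(c["cam_to_world"]); d=np.c_[n[:,0],-n[:,1],-np.ones(len(n))]
    r=d@T[:3,:3].T
    if z is not None: s=(z-T[2,3])/r[:,2]
    else:
        p=uv.reshape(-1,2).round().astype(int); s=np.array(c["z_map"])[p[:,1],p[:,0]]
    return T[:3,3]+r*s[:,None]
def save(c,f,crop=None,k=1):
    im=np.array(c["frame"])[:,:,::-1]
    if crop: im=im[crop[1]:crop[3],crop[0]:crop[2]]
    cv2.imwrite("pics/"+f,cv2.resize(im,None,fx=k,fy=k,interpolation=cv2.INTER_CUBIC))
E
python3 - <<'E'
from h import *
for n in("top","scene"):
    c=read_camera(n);save(c,n+"0.png");print(n,c["fx"],c["dist_coeffs"],np.round(c["cam_to_world"],3).tolist())
o=get_obs();print({k:np.round(v,3).tolist() for k,v in o.items()})
E
```

```text
top 535.4068472212238 [-0.0839354  0.         0.         0.         0.       ] [[0.006, 0.994, -0.105, 0.454], [-1.0, 0.004, -0.019, 0.0], [-0.019, 0.105, 0.994, 1.34], [0.0, 0.0, 0.0, 1.0]]
scene 513.6037838687141 [0.04161908 0.         0.         0.         0.        ] [[-0.527, 0.614, -0.588, -0.273], [-0.85, -0.372, 0.374, 0.569], [0.011, 0.696, 0.718, 1.153], [0.0, 0.0, 0.0, 1.0]]
{'time': 0.1, 'q': [1.079, 0.334, 0.04, 1.466, -0.013, 1.343, -0.059], 'qd': [0.001, 0.001, 0.001, -0.001, 0.0, -0.001, 0.001], 'joint_torque': [0.005, -65.781, 1.341, -40.471, -0.06, 0.041, 0.0], 'tcp_pos': [0.249, -0.6, 0.195], 'tool_rot': [-0.001, 0.981, 0.195, -0.0], 'wrist_force': [0.341, -0.301, -0.245], 'ft_torque': [-0.008, 0.006, -0.004], 'grip_force': 0.0, 'opening': 1.001}
```

View pics/top0.png

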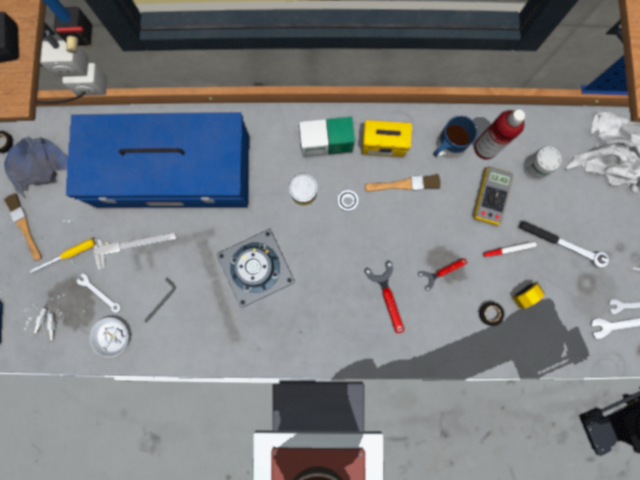

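View pics/scene0.png

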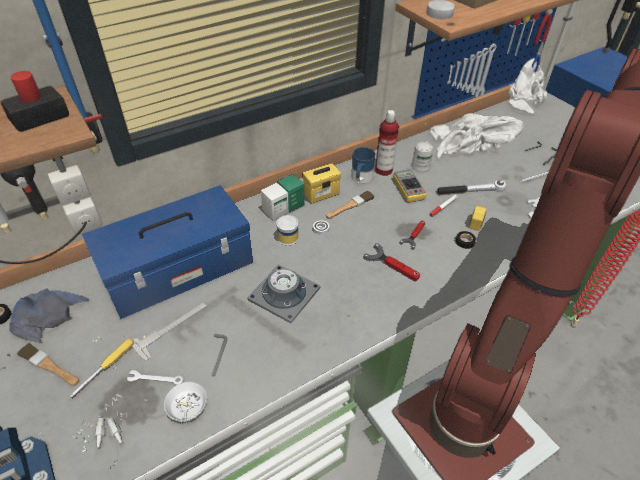

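The top view shows the larger red spanner with its fork at about (380,272) and grip end at (399,330). The small look-alike is at (445,273) and the carrier at (255,267). I'll zoom in on the first and last of these.

```bash
python3 - <<'E'
from h import *
c=read_camera("top");save(c,"t1.png",(215,220,415,345),4)
s=read_camera("scene");save(s,"s1.png",(240,230,440,330),4)
im=np.array(c["frame"]);hsv=cv2.cvtColor(im,cv2.COLOR_RGB2HSV)
# red grip
m=((hsv[:,:,0]<8)|(hsv[:,:,0]>172))&(hsv[:,:,1]>140);m[:,:355]=0;m[:,412:]=0;m[:270]=0;m[345:]=0
v,u=np.nonzero(m);P=world(c,np.c_[u,v],0.018)[:,:2];r=cv2.minAreaRect(P.astype(np.float32)*1000);print("red",len(u),r,P.mean(0))
d=np.linalg.svd(P-P.mean(0),full_matrices=False)[2][0];print(d,np.ptp((P-P.mean(0))@d))
y=(abs(hsv[:,:,0].astype(int)-28)<8)&(hsv[:,:,1]>100);y[:,:215]=0;y[:,300:]=0;y[:225]=0;y[310:]=0
v,u=np.nonzero(y);print("yellow",list(zip(u,v)))
# face points by depth of carrier
U,V=np.meshgrid(np.arange(220,292),np.arange(228,308));W=world(c,np.c_[U.ravel(),V.ravel()])
k=(W[:,2]>.061)&(W[:,2]<.072);print("ring",k.sum(),W[k].mean(0),cv2.minEnclosingCircle(W[k][:,:2].astype(np.float32)*1000))
k=(W[:,2]>.056)&(W[:,2]<.072);print("boss",k.sum(),W[k].mean(0),cv2.minEnclosingCircle(W[k][:,:2].astype(np.float32)*1000))
k=(W[:,2]>.008)&(W[:,2]<.02);print("plate",cv2.minAreaRect(W[k][:,:2].astype(np.float32)*1000))
E
```

```text
red 364 ((453.4735107421875, -181.10385131835938), (113.51220703125, 21.107872009277344), 18.106645584106445) [ 0.4559912 -0.1805783]
[-0.9500385  -0.31213274] 0.1135022088477535
yellow [(np.int64(254), np.int64(248)), (np.int64(254), np.int64(249))]
ring 626 [0.55581893 0.15929983 0.06543347] ((555.9769897460938, 159.04281616210938), 44.62106704711914)
boss 916 [0.55531153 0.15868535 0.06326556] ((555.9459228515625, 159.14466857910156), 45.05455017089844)
plate ((551.7926025390625, 155.37648010253906), (193.99948120117188, 177.68833923339844), 7.756911754608154)
```

View pics/t1.png

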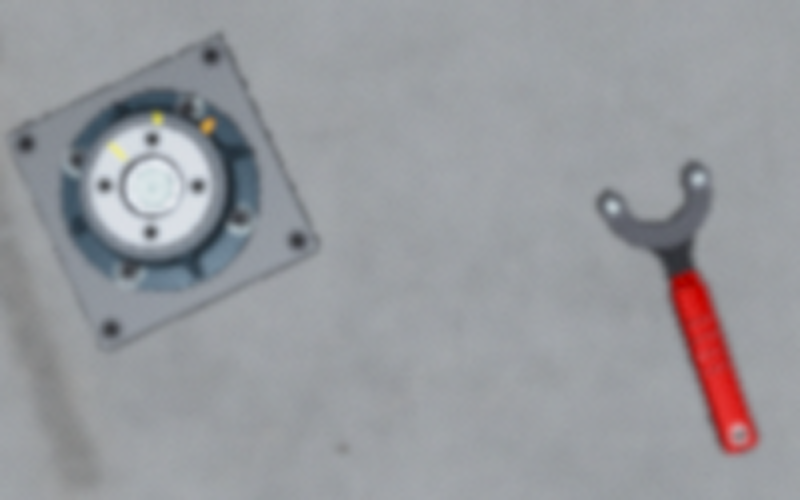

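View pics/s1.png

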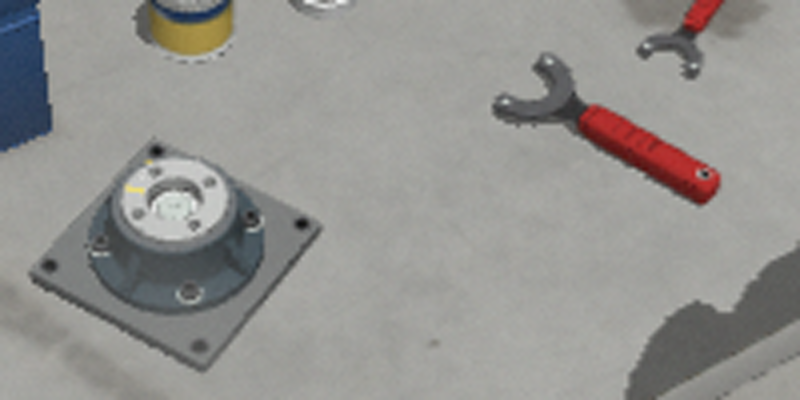

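```bash
cat >> h.py <<'E'
from scipy.spatial.transform import Rotation as Rn
def f(p,o=(215,220),k=4): return [(np.array(q)+.5)/k-.5+np.array(o) for q in p]
def rel(pos,yaw):
    o=get_obs();w,x,y,z=o["tool_rot"];R=Rn.from_quat([x,y,z,w]);Rt=Rn.from_matrix(np.array([[np.cos(yaw),np.sin(yaw),0],[np.sin(yaw),-np.cos(yaw),0],[0,0,-1]]))
    print("travel",np.round(1000*R.inv().apply(np.array(pos)-o["tcp_pos"]),1),"rot",np.round((R.inv()*Rt).as_rotvec(),4),"t",round(o["time"],2))
def holes(c,uv):  # dark blob centroids near given pixels
    g=cv2.cvtColor(np.array(c["frame"]),cv2.COLOR_RGB2GRAY).astype(float);r=[]
    for u,v in uv:
        u0,v0=int(round(u)),int(round(v))
        w=g[v0-3:v0+4,u0-3:u0+4];w=np.clip(np.percentile(w,60)-w-15,0,None);V,U=np.mgrid[-3:4,-3:4]
        r.append([u0+(U*w).sum()/w.sum(),v0+(V*w).sum()/w.sum()])
    return r
def ring(c,uv,z=.066):
    H=world(c,holes(c,uv),z)[:,:2];C=H.mean(0);d=H-C
    a=np.arctan2(d[:,1],d[:,0]);o=np.angle(np.exp(4j*a).mean())/4
    return C,np.hypot(*d.T)*1000,np.degrees(a),np.degrees(o)
E
python3 - <<'E'
from h import *
c=read_camera("top");s=read_camera("scene")
print("top",ring(c,f([(151,139),(105,185),(198,185),(150,232)])))
print("scene",ring(s,f([(157,172),(209,182),(138,214),(195,225)],(240,230))))
print("marks",world(c,f([(117,151)]),.066),world(c,f([(157,118)]),.06))
P=world(c,f([(613,205),(698,179)]),.014);print("pins top",P,np.hypot(*(P[0]-P[1])[:2]))
Q=world(s,f([(502,103),(547,62)],(240,230)),.014);print("pins scene",Q,np.hypot(*(Q[0]-Q[1])[:2]))
o=P[:,:2].mean(0);e=world(c,f([(739,436)]),.022)[0,:2];d=e-o;print("end",np.hypot(*d));d/=np.hypot(*d)
print("yaw fwd",np.degrees(np.arctan2(-d[1],-d[0])));g=o+d*.098;print(o,g,world(c,f([(711,340)])))
rel([*g,.05],np.arctan2(-d[1],-d[0]))
E
```

```text
top (array([0.55577926, 0.15913915]), array([28.39822197, 27.90319146, 28.00468934, 28.27687719]), array([   0.41414197,   90.10510279,  -90.14241396, -179.78966301]), np.float64(0.14679294252489955))
scene (array([0.54877837, 0.15923169]), array([24.52898886, 29.02815052, 29.42580879, 29.65849831]), array([ -1.08581595, -84.46441866,  85.45114359, 179.95270754]), np.float64(-0.05319178726871035))
marks [[0.57632646 0.17988358 0.066     ]] [[0.59700511 0.1568564  0.06      ]]
pins top [[ 0.5489517  -0.12168375  0.014     ]
 [ 0.56532781 -0.17456622  0.014     ]] 0.05536003330372861
pins scene [[ 0.5438343  -0.1183774   0.014     ]
 [ 0.56103878 -0.17313516  0.014     ]] 0.0573969165563405
end 0.1577136980640867
yaw fwd 18.18200800371771
[ 0.55713975 -0.14812498] [ 0.46403289 -0.17870457] [[ 0.46567485 -0.18032037  0.02440648]]
travel [ 360.3 -307.   145.3] rot [-0.0006  0.      0.0754] t 0.3
```

>>> move_arm(plan=[{"travel": [360, -307, 110], "rotation": [0, 0, 0.075]}, {"travel": [360, -307, 110], "rotation": [0, 0, 0.075]}, {"travel": [360, -307, 110], "rotation": [0, 0, 0.075]}, {"travel": [360, -307, 110], "rotation": [0, 0, 0.075]}, {"travel": [360, -307, 110], "rotation": [0, 0, 0.075]}, {"travel": [360, -307, 110], "rotation": [0, 0, 0.075]}, {"travel": [360, -307, 110], "rotation": [0, 0, 0.075]}, {"travel": [360, -307, 110], "rotation": [0, 0, 0.075]}], fingers=80, grip_force=50)

```text
time: 0.97
tcp_pos: [0.3969, -0.3095, 0.1198]
tool_rot: [0.0, 0.987, 0.158, 0.0]
wrist_force: [0.8, -1.0, 0.2]
opening: 0.801
grip_force: 0.0
```

```bash
python3 - <<'E'
from h import *
rel([.464,-.1787,.085],np.radians(18.2));print(get_obs()["tcp_pos"],get_obs()["q"])
E
```

```text
travel [ 104.6 -103.3   34.8] rot [ 0.0006 -0.0002  0.    ] t 0.97
[ 0.39687891 -0.30949182  0.11979424] [ 0.73372693  0.10186552 -0.16939983  1.90660935  0.01912736  1.13401988
 -0.69602435]
```

>>> move_arm(plan=[{"travel": [104, -103, 35], "rotation": [0, 0, 0]}, {"travel": [104, -103, 35], "rotation": [0, 0, 0]}, {"travel": [104, -103, 35], "rotation": [0, 0, 0]}, {"travel": [104, -103, 35], "rotation": [0, 0, 0]}, {"travel": [104, -103, 35], "rotation": [0, 0, 0]}, {"travel": [104, -103, 35], "rotation": [0, 0, 0]}, {"travel": [104, -103, 35], "rotation": [0, 0, 0]}, {"travel": [104, -103, 35], "rotation": [0, 0, 0]}])

```text
time: 1.63
tcp_pos: [0.4626, -0.1824, 0.0852]
tool_rot: [0.0, 0.988, 0.157, 0.0]
wrist_force: [-0.3, 0.2, -0.2]
opening: 0.8
grip_force: 0.0
```

```bash
python3 - <<'E'
from h import *
rel([.464,-.1787,.003],np.radians(18.2));print(get_obs()["tcp_pos"])
E
```

```text
travel [ 2.5 -3.1 82.2] rot [ 0.0005 -0.     -0.002 ] t 1.63
[ 0.46259271 -0.18242024  0.08524426]
```

>>> move_arm(plan=[{"travel": [2.5, -3, 20], "rotation": [0, 0, 0]}, {"travel": [2.5, -3, 40], "rotation": [0, 0, 0]}, {"travel": [2.5, -3, 60], "rotation": [0, 0, 0]}, {"travel": [2.5, -3, 70], "rotation": [0, 0, 0]}, {"travel": [2.5, -3, 77], "rotation": [0, 0, 0]}, {"travel": [2.5, -3, 81.5], "rotation": [0, 0, 0]}, {"travel": [2.5, -3, 81.5], "rotation": [0, 0, 0]}, {"travel": [2.5, -3, 81.5], "rotation": [0, 0, 0]}])

```text
time: 2.3
tcp_pos: [0.4648, -0.1777, 0.0041]
tool_rot: [0.0, 0.987, 0.158, 0.0]
wrist_force: [0.1, -0.0, 0.1]
opening: 0.801
grip_force: 0.0
```

>>> move_arm(plan=[{"travel": [0, 0, 0], "rotation": [0, 0, 0]}, {"travel": [0, 0, 0], "rotation": [0, 0, 0]}, {"travel": [0, 0, 0], "rotation": [0, 0, 0]}, {"travel": [0, 0, 0], "rotation": [0, 0, 0]}, {"travel": [0, 0, 0], "rotation": [0, 0, 0]}, {"travel": [0, 0, 0], "rotation": [0, 0, 0]}, {"travel": [0, 0, 0], "rotation": [0, 0, 0]}, {"travel": [0, 0, 0], "rotation": [0, 0, 0]}], fingers=0, grip_force=50)

```text
time: 2.97
tcp_pos: [0.4644, -0.1773, 0.0035]
tool_rot: [-0.0, 0.987, 0.158, -0.0]
wrist_force: [-1.1, 0.4, -0.5]
opening: 0.281
grip_force: 0.0
```

>>> move_arm(plan=[{"travel": [0, 0, 0], "rotation": [0, 0, 0]}, {"travel": [0, 0, 0], "rotation": [0, 0, 0]}, {"travel": [0, 0, 0], "rotation": [0, 0, 0]}, {"travel": [0, 0, -5], "rotation": [0, 0, 0]}, {"travel": [0, 0, -20], "rotation": [0, 0, 0]}, {"travel": [0, 0, -50], "rotation": [0, 0, 0]}, {"travel": [0, 0, -80], "rotation": [0, 0, 0]}, {"travel": [0, 0, -110], "rotation": [0, 0, 0]}])

```text
time: 3.63
tcp_pos: [0.4641, -0.1771, 0.115]
tool_rot: [-0.0, 0.987, 0.158, -0.0]
wrist_force: [0.6, 0.2, -1.1]
opening: 0.001
grip_force: 0.0
```

```bash
python3 - <<'E'
from h import *
# grip point -0.098 from spanner origin; ring yaw 0: handle along -y, spanner +x = +y
rel([.5558,.159-.098,.1135],np.pi/2);o=get_obs();print(o["tcp_pos"],o["wrist_force"],o["grip_force"],o["opening"],o["q"])
E
```

```text
travel [ 161.5 -197.5    1.6] rot [-6.0000e-04 -1.0000e-04 -1.2528e+00] t 3.63
[ 0.46408256 -0.177062    0.11499594] [ 0.61076395  0.18341357 -1.07420857] 0.0 0.0011729778475101755 [ 0.56040148  0.10190461 -0.3008472   1.91973024  0.03311645  1.12518334
 -1.0060891 ]
```

The fingers closed fully, so the grip slipped off. I'll look again.

```bash
python3 - <<'E'
from h import *
c=read_camera("scene");save(c,"s2.png",(330,190,530,330),4)
T=read_camera("top");save(T,"t2.png",(330,240,430,340),6)
E
```

```text
(no output)
```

View pics/s2.png

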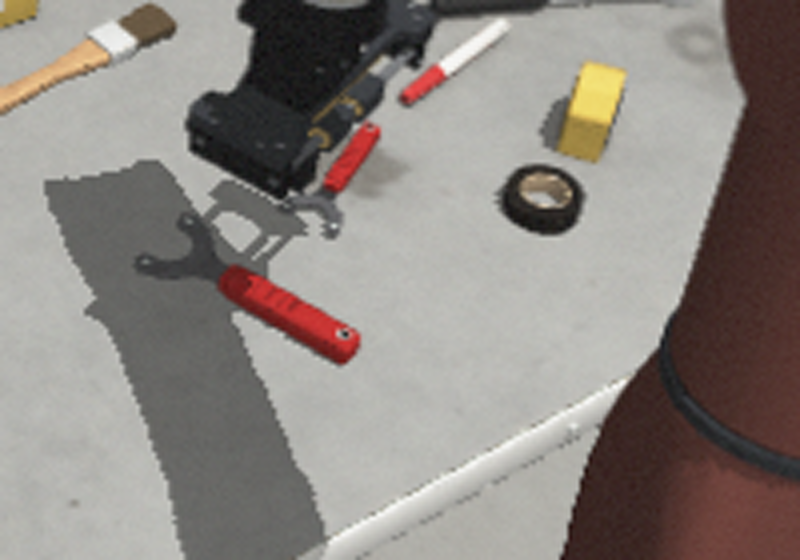

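View pics/t2.png

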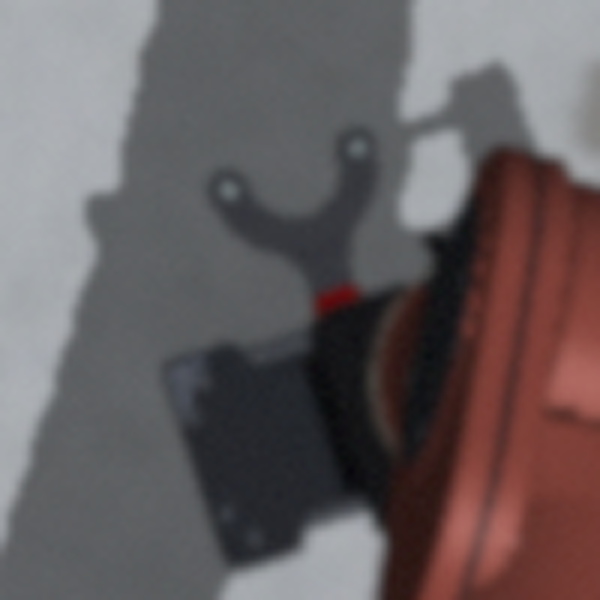

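The spanner hasn't moved: its fork heads are still at about (368,271) and (389,264). I'll retry a little lower, wait longer, and check the grip force before lifting.

>>> move_arm(plan=[{"travel": [0, -1, 0], "rotation": [0, 0, 0]}, {"travel": [0, -1, 0], "rotation": [0, 0, 0]}, {"travel": [0, -1, 0], "rotation": [0, 0, 0]}, {"travel": [0, -1, 0], "rotation": [0, 0, 0]}, {"travel": [0, -1, 0], "rotation": [0, 0, 0]}, {"travel": [0, -1, 0], "rotation": [0, 0, 0]}, {"travel": [0, -1, 25], "rotation": [0, 0, 0]}, {"travel": [0, -1, 50], "rotation": [0, 0, 0]}], fingers=60)

```text
time: 4.4
tcp_pos: [0.4653, -0.1768, 0.0639]
tool_rot: [0.001, 0.987, 0.158, 0.001]
wrist_force: [0.4, -0.5, -1.0]
opening: 0.52
grip_force: 0.0
```

>>> move_arm(plan=[{"travel": [0, 0, 20], "rotation": [0, 0, 0]}, {"travel": [0, 0, 40], "rotation": [0, 0, 0]}, {"travel": [0, 0, 52], "rotation": [0, 0, 0]}, {"travel": [0, 0, 58], "rotation": [0, 0, 0]}, {"travel": [0, 0, 62.5], "rotation": [0, 0, 0]}, {"travel": [0, 0, 62.5], "rotation": [0, 0, 0]}, {"travel": [0, 0, 62.5], "rotation": [0, 0, 0]}, {"travel": [0, 0, 62.5], "rotation": [0, 0, 0]}])

```text
time: 5.07
tcp_pos: [0.4648, -0.1766, 0.0018]
tool_rot: [0.0, 0.987, 0.158, 0.001]
wrist_force: [-1.0, 0.6, 0.0]
opening: 0.597
grip_force: 0.0
```

>>> move_arm(plan=[{"travel": [0, 2, 0.5], "rotation": [0, 0, 0]}, {"travel": [0, 2, 0.5], "rotation": [0, 0, 0]}, {"travel": [0, 2, 0.5], "rotation": [0, 0, 0]}, {"travel": [0, 2, 0.5], "rotation": [0, 0, 0]}, {"travel": [0, 2, 0.5], "rotation": [0, 0, 0]}, {"travel": [0, 2, 0.5], "rotation": [0, 0, 0]}, {"travel": [0, 2, 0.5], "rotation": [0, 0, 0]}, {"travel": [0, 2, 0.5], "rotation": [0, 0, 0]}], fingers=0, grip_force=40)

```text
time: 5.73
tcp_pos: [0.4647, -0.1782, 0.0005]
tool_rot: [-0.0, 0.987, 0.158, 0.0]
wrist_force: [0.4, 0.2, -0.8]
opening: 0.081
grip_force: 0.0
```

>>> move_arm(plan=[{"travel": [0, 0, 0], "rotation": [0, 0, 0]}, {"travel": [0, 0, 0], "rotation": [0, 0, 0]}, {"travel": [0, 0, 0], "rotation": [0, 0, 0]}, {"travel": [0, 0, 0], "rotation": [0, 0, 0]}, {"travel": [0, 0, 0], "rotation": [0, 0, 0]}, {"travel": [0, 0, 0], "rotation": [0, 0, 0]}, {"travel": [0, 0, 0], "rotation": [0, 0, 0]}, {"travel": [0, 0, 0], "rotation": [0, 0, 0]}])

```text
time: 6.4
tcp_pos: [0.4647, -0.1783, 0.0005]
tool_rot: [0.0, 0.987, 0.158, -0.0]
wrist_force: [0.6, 0.0, 0.1]
opening: 0.003
grip_force: 0.0
```

```bash
python3 - <<'E'
from h import *
c=read_camera("scene");T=read_camera("top")
a=np.array(c["frame"])[180:330,330:480,::-1];b=np.array(T["frame"])[240:350,330:440,::-1]
cv2.imwrite("pics/m3.png",np.hstack([cv2.resize(x,(400,400),interpolation=cv2.INTER_CUBIC) for x in(a,b)]))
E
```

```text
(no output)
```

View pics/m3.png

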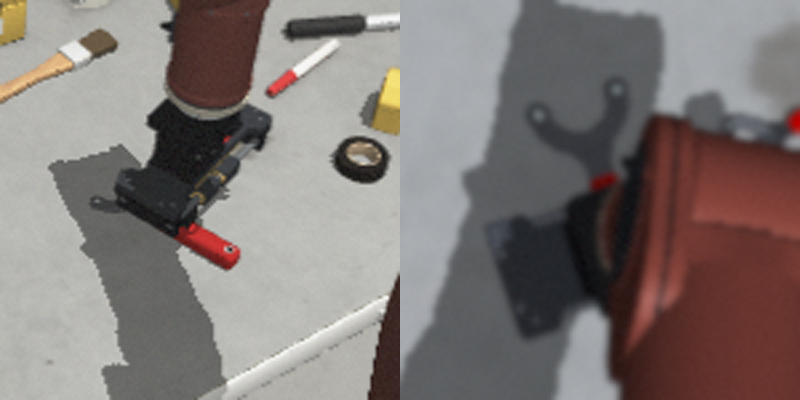

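```bash
cat >> h.py <<'E'
def proj(c,p):
    T=np.linalg.inv(np.array(c["cam_to_world"]));q=np.array(p)@T[:3,:3].T+T[:3,3];q=q*[1,-1,-1]
    K=np.array([[c["fx"],0,c["cx"]],[0,c["fy"],c["cy"]],[0,0,1]])
    return cv2.projectPoints(q.reshape(-1,1,3),np.zeros(3),np.zeros(3),K,np.array(c["dist_coeffs"],float))[0].reshape(-1,2)
E
python3 - <<'E'
from h import *
o=get_obs();c=read_camera("scene");t=o["tcp_pos"]
P=[t+[0,0,h] for h in(0,.019,.07,.15)]
print("scene",((proj(c,P)-[330,180])*400/150).round());
T=read_camera("top");print("top",((proj(T,P)-[330,240])*400/110).round())
# heights around the gripper in scene: body cloud
V,U=np.mgrid[230:290,370:440];W=world(c,np.c_[U.ravel(),V.ravel()])
th=np.radians(18.2);X=(W-t)@np.array([[np.cos(th),np.sin(th),0],[np.sin(th),-np.cos(th),0],[0,0,1]]).T
for lo,hi in((.002,.015),(.015,.03),(.03,.06),(.06,.075),(.075,.1)):
    k=(W[:,2]>lo)&(W[:,2]<hi)
    if k.sum(): print(lo,hi,k.sum(),(1000*X[k].min(0)).round(),(1000*X[k].max(0)).round())
print(o["grip_force"],o["opening"],o["q"])
E
```

```text
scene [[177. 233.]
 [179. 222.]
 [185. 190.]
 [194. 138.]]
top [[219. 237.]
 [223. 236.]
 [233. 236.]
 [252. 235.]]
0.002 0.015 389 [-140. -121.    2.] [153. 216.  15.]
0.015 0.03 151 [-74. -32.  15.] [97. 27. 27.]
0.03 0.06 26 [-14. -15.  30.] [-4.  9. 56.]
0.06 0.075 1 [-10. -13.  72.] [-10. -13.  72.]
0.075 0.1 32 [-39. -88.  91.] [ 30.  84. 100.]
0.0 0.005947644232826612 [ 0.54384534  0.24518512 -0.29469251  2.02400847  0.09121626  0.88466865
 -1.05349523]
```

```bash
python3 - <<'E'
from h import *
o=get_obs();t=o["tcp_pos"];th=np.radians(18.2);A=np.array([[np.cos(th),np.sin(th),0],[np.sin(th),-np.cos(th),0],[0,0,1]])
c=read_camera("scene");im=np.array(c["frame"]);hsv=cv2.cvtColor(im,cv2.COLOR_RGB2HSV)
V,U=np.mgrid[240:290,375:425];W=world(c,np.c_[U.ravel(),V.ravel()]);X=1000*(W-t)@A.T
red=(((hsv[V,U,0]<8)|(hsv[V,U,0]>172))&(hsv[V,U,1]>140)).ravel();R=X[red];print(red.sum())
for a in range(-80,60,12):
    k=(R[:,0]>=a)&(R[:,0]<a+12)
    if k.sum():print(a,k.sum(),R[k].min(0).round(),R[k].max(0).round())
k=(~red)&(abs(X[:,0])<25)&(abs(X[:,1])<25)&(X[:,2]>5)&(X[:,2]<65);print(np.c_[X[k].round(),U.ravel()[k],V.ravel()[k]].astype(int)[:60].tolist())
big=cv2.resize(im[225:300,365:440,::-1],(600,600),interpolation=cv2.INTER_CUBIC);cv2.imwrite("pics/z4.png",big)
E
```

```text
194
-80 24 [-73. -15.   4.] [-68.   8.  23.]
-68 25 [-67. -14.   6.] [-56.   9.  25.]
-56 33 [-56. -14.   6.] [-44.   9.  25.]
-44 38 [-44. -15.   6.] [-32.   9.  25.]
-32 35 [-32. -15.   5.] [-20.   8.  27.]
-20 30 [-20. -14.   3.] [-8. 10. 28.]
-8 8 [ -8. -13.   6.] [-5. -8. 24.]
[[-11, 2, 49, 402, 258], [-13, 4, 48, 403, 258], [-14, -9, 55, 401, 259], [-11, 3, 43, 402, 259], [-15, 2, 46, 403, 259], [-12, -10, 50, 400, 260], [-13, -5, 47, 401, 260], [-12, 3, 39, 402, 260], [-11, 11, 32, 403, 260], [-9, -9, 42, 399, 261], [-11, -7, 43, 400, 261], [-13, -4, 41, 401, 261], [-11, 6, 32, 402, 261], [-15, 4, 36, 403, 261], [-7, -10, 38, 398, 262], [-9, -9, 39, 399, 262], [-14, -12, 45, 400, 262], [-13, -3, 36, 401, 262], [-12, 5, 29, 402, 262], [-6, -7, 29, 398, 263], [-10, -9, 35, 399, 263], [-14, -10, 38, 400, 263], [-12, 0, 28, 401, 263], [-2, -4, 20, 397, 264], [-8, -11, 31, 398, 264], [-9, -6, 27, 399, 264], [-14, -9, 32, 400, 264], [-15, -16, 9, 398, 271], [-22, -16, 10, 400, 272]]
```

View pics/z4.png

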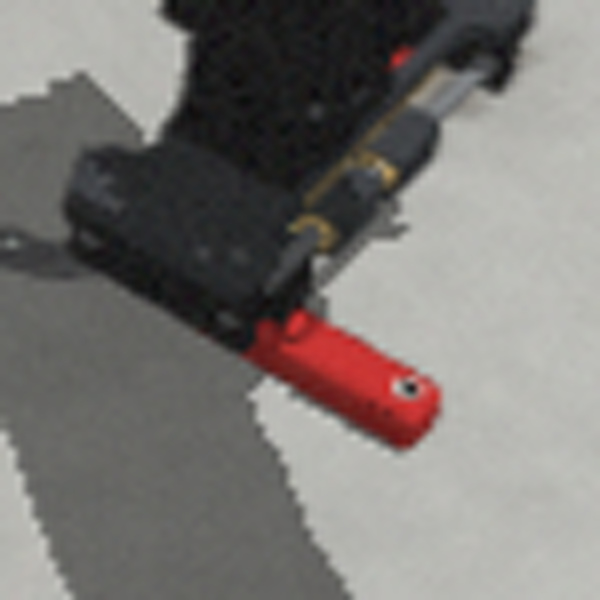

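>>> move_arm(plan=[{"travel": [0, 0, -10], "rotation": [0, 0, 0]}, {"travel": [0, 0, -25], "rotation": [0, 0, 0]}, {"travel": [0, 0, -45], "rotation": [0, 0, 0]}, {"travel": [0, 0, -60], "rotation": [0, 0, 0]}, {"travel": [0, 0, -80], "rotation": [0, 0, 0]}, {"travel": [0, 0, -90], "rotation": [0, 0, 0]}, {"travel": [0, 0, -90], "rotation": [0, 0, 0]}, {"travel": [0, 0, -90], "rotation": [0, 0, 0]}], fingers=30)

```text
time: 7.32
tcp_pos: [0.465, -0.1784, 0.0907]
tool_rot: [0.0, 0.987, 0.158, 0.0]
wrist_force: [-0.6, -0.4, 0.2]
opening: 0.298
grip_force: 0.0
```

```bash
python3 - <<'E'
from h import *
o=get_obs();t=o["tcp_pos"];print(t,o["opening"]);th=np.radians(18.2);A=np.array([[np.cos(th),np.sin(th),0],[np.sin(th),-np.cos(th),0],[0,0,1]])
c=read_camera("scene");im=np.array(c["frame"])
V,U=np.mgrid[200:290,360:450];W=world(c,np.c_[U.ravel(),V.ravel()]);X=1000*(W-t)@A.T
k=(abs(X[:,0])<25)&(abs(X[:,1])<50)&(X[:,2]>-45)&(X[:,2]<65);Y=X[k]
for a in range(-45,65,10):
    q=Y[(Y[:,2]>=a)&(Y[:,2]<a+10)]
    if len(q):print(a,len(q),q.min(0).round(),q.max(0).round())
u0,v0=proj(c,t)[0];print(u0,v0);u0,v0=int(u0)-10,int(v0)
a=im[v0-45:v0+45,u0-60:u0+60,::-1];cv2.imwrite("pics/z5.png",cv2.resize(a,(800,600),interpolation=cv2.INTER_CUBIC))
E
```

```text
[ 0.46497335 -0.17837798  0.0907397 ] 0.2975942201743989
15 3 [-11. -16.  24.] [-7. 18. 25.]
25 12 [-13. -21.  26.] [ 1. 21. 34.]
35 8 [-14. -23.  35.] [-11.  21.  41.]
45 6 [-14. -25.  46.] [-12. -14.  54.]
55 2 [-13. -24.  56.] [-12. -17.  57.]
400.18788542663157 246.49430597578367
```

View pics/z5.png

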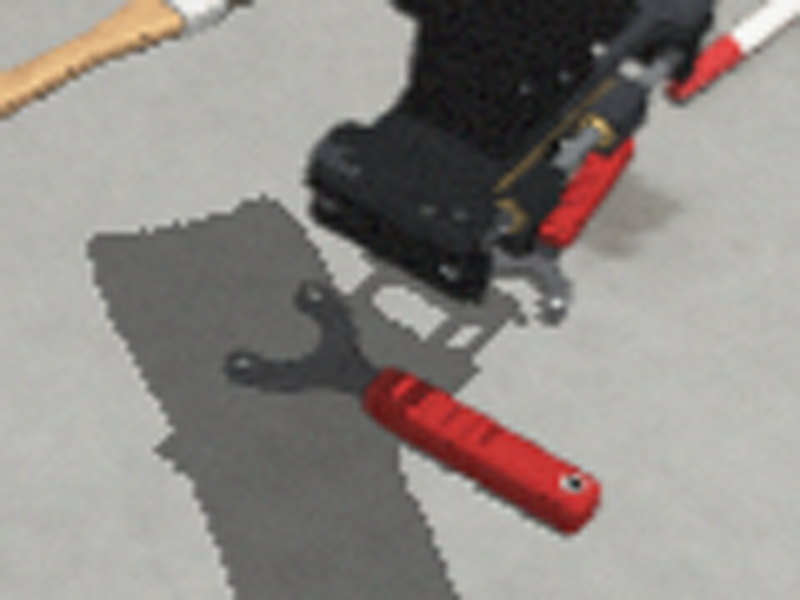

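The depth shows the fingertips ending about 24 mm above the reported TCP, so both tries closed just over the grip. The x and y positions agree. I'll go lower in steps and watch the wrist force.

>>> move_arm(plan=[{"travel": [0, 0, 0], "rotation": [0, 0, 0]}, {"travel": [0, 0, 0], "rotation": [0, 0, 0]}, {"travel": [0, 0, 0], "rotation": [0, 0, 0]}, {"travel": [0, 0, 0], "rotation": [0, 0, 0]}, {"travel": [0, 0, 15], "rotation": [0, 0, 0]}, {"travel": [0, 0, 35], "rotation": [0, 0, 0]}, {"travel": [0, 0, 55], "rotation": [0, 0, 0]}, {"travel": [0, 0, 70], "rotation": [0, 0, 0]}], fingers=70)

```text
time: 8.03
tcp_pos: [0.4641, -0.1781, 0.0189]
tool_rot: [-0.0, 0.987, 0.158, -0.001]
wrist_force: [-0.0, -0.0, 0.5]
opening: 0.689
grip_force: 0.0
```

>>> move_arm(plan=[{"travel": [0, 0, 10], "rotation": [0, 0, 0]}, {"travel": [0, 0, 18], "rotation": [0, 0, 0]}, {"travel": [0, 0, 24], "rotation": [0, 0, 0]}, {"travel": [0, 0, 28], "rotation": [0, 0, 0]}, {"travel": [0, 0, 31], "rotation": [0, 0, 0]}, {"travel": [0, 0, 32], "rotation": [0, 0, 0]}, {"travel": [0, 0, 32], "rotation": [0, 0, 0]}, {"travel": [0, 0, 32], "rotation": [0, 0, 0]}])

```text
time: 8.7
tcp_pos: [0.4651, -0.1784, -0.0111]
tool_rot: [0.0, 0.987, 0.158, 0.0]
wrist_force: [0.5, -0.3, 0.9]
opening: 0.699
grip_force: 0.0
```

>>> move_arm(plan=[{"travel": [0, 0, 1], "rotation": [0, 0, 0]}, {"travel": [0, 0, 2], "rotation": [0, 0, 0]}, {"travel": [0, 0, 3], "rotation": [0, 0, 0]}, {"travel": [0, 0, 4], "rotation": [0, 0, 0]}, {"travel": [0, 0, 4], "rotation": [0, 0, 0]}, {"travel": [0, 0, 4], "rotation": [0, 0, 0]}, {"travel": [0, 0, 4], "rotation": [0, 0, 0]}, {"travel": [0, 0, 4], "rotation": [0, 0, 0]}])

```text
time: 9.37
tcp_pos: [0.4648, -0.1783, -0.0155]
tool_rot: [-0.0, 0.987, 0.158, 0.0]
wrist_force: [0.3, 1.0, 0.5]
opening: 0.701
grip_force: 0.0
```

>>> move_arm(plan=[{"travel": [0, 0, 1], "rotation": [0, 0, 0]}, {"travel": [0, 0, 2], "rotation": [0, 0, 0]}, {"travel": [0, 0, 2.5], "rotation": [0, 0, 0]}, {"travel": [0, 0, 2.5], "rotation": [0, 0, 0]}, {"travel": [0, 0, 2.5], "rotation": [0, 0, 0]}, {"travel": [0, 0, 2.5], "rotation": [0, 0, 0]}, {"travel": [0, 0, 2.5], "rotation": [0, 0, 0]}, {"travel": [0, 0, 2.5], "rotation": [0, 0, 0]}])

```text
time: 10.03
tcp_pos: [0.4648, -0.1783, -0.018]
tool_rot: [-0.0, 0.987, 0.158, 0.0]
wrist_force: [-0.4, 0.0, 0.1]
opening: 0.704
grip_force: 0.0
```

>>> move_arm(plan=[{"travel": [0, 0, 0], "rotation": [0, 0, 0]}, {"travel": [0, 0, 0], "rotation": [0, 0, 0]}, {"travel": [0, 0, 0], "rotation": [0, 0, 0]}, {"travel": [0, 0, 0], "rotation": [0, 0, 0]}, {"travel": [0, 0, 0], "rotation": [0, 0, 0]}, {"travel": [0, 0, 0], "rotation": [0, 0, 0]}, {"travel": [0, 0, 0], "rotation": [0, 0, 0]}, {"travel": [0, 0, 0], "rotation": [0, 0, 0]}], fingers=0, grip_force=45)

```text
time: 10.7
tcp_pos: [0.4648, -0.1783, -0.018]
tool_rot: [0.0, 0.987, 0.158, 0.0]
wrist_force: [0.4, -0.8, 0.4]
opening: 0.271
grip_force: 45.0
```

>>> move_arm(plan=[{"travel": [0, 0, 0], "rotation": [0, 0, 0]}, {"travel": [0, 0, 0], "rotation": [0, 0, 0]}, {"travel": [0, 0, 0], "rotation": [0, 0, 0]}, {"travel": [0, 0, 0], "rotation": [0, 0, 0]}, {"travel": [0, 0, 0], "rotation": [0, 0, 0]}, {"travel": [0, 0, 0], "rotation": [0, 0, 0]}, {"travel": [0, 0, 0], "rotation": [0, 0, 0]}, {"travel": [0, 0, 0], "rotation": [0, 0, 0]}])

```text
time: 11.37
tcp_pos: [0.4647, -0.1783, -0.018]
tool_rot: [-0.0, 0.987, 0.158, 0.0]
wrist_force: [0.0, -1.0, 0.5]
opening: 0.268
grip_force: 45.0
```

>>> move_arm(plan=[{"travel": [0, 0, -3], "rotation": [0, 0, 0]}, {"travel": [0, 0, -12], "rotation": [0, 0, 0]}, {"travel": [0, 0, -30], "rotation": [0, 0, 0]}, {"travel": [0, 0, -50], "rotation": [0, 0, 0]}, {"travel": [0, 0, -75], "rotation": [0, 0, 0]}, {"travel": [0, 0, -95], "rotation": [0, 0, 0]}, {"travel": [0, 0, -105], "rotation": [0, 0, 0]}, {"travel": [0, 0, -105], "rotation": [0, 0, 0]}])

```text
time: 12.03
tcp_pos: [0.4662, -0.1787, 0.0896]
tool_rot: [0.001, 0.987, 0.158, 0.002]
wrist_force: [1.0, -0.2, -2.8]
opening: 0.27
grip_force: 45.0
```

```bash
python3 - <<'E'
from h import *
rel([.5558,.159-.098,.087],np.pi/2);o=get_obs();print(o["tcp_pos"],o["grip_force"],o["opening"])
E
```

```text
travel [ 160.  -199.7    2.5] rot [ 4.300e-03 -1.000e-03 -1.253e+00] t 12.03
[ 0.466208   -0.17870854  0.08956506] 44.997650384902954 0.2698803294019271
```

>>> move_arm(plan=[{"travel": [13, -17, 0], "rotation": [0, 0, -0.104]}, {"travel": [26, -34, 0], "rotation": [0, 0, -0.208]}, {"travel": [40, -50, 0], "rotation": [0, 0, -0.312]}, {"travel": [53, -67, 0], "rotation": [0, 0, -0.416]}, {"travel": [66, -84, 0], "rotation": [0, 0, -0.52]}, {"travel": [80, -100, 0], "rotation": [0, 0, -0.624]}, {"travel": [93, -117, 0], "rotation": [0, 0, -0.728]}, {"travel": [106, -134, 0], "rotation": [0, 0, -0.832]}])

```text
time: 12.7
tcp_pos: [0.5229, -0.0168, 0.0855]
tool_rot: [-0.001, 0.838, 0.546, -0.001]
wrist_force: [0.4, 0.5, -2.8]
opening: 0.269
grip_force: 45.0
```

```bash
python3 - <<'E'
from h import *
rel([.5558,.159-.098,.087],np.pi/2);o=get_obs();print(o["tcp_pos"],o["grip_force"],o["opening"])
E
```

```text
travel [84.5 -1.3 -1.5] rot [-2.100e-03  1.000e-04 -4.159e-01] t 12.7
[ 0.52285241 -0.0167915   0.08552786] 44.99551713466644 0.268917685988326
```

>>> move_arm(plan=[{"travel": [20, 0, 0], "rotation": [0, 0, -0.1]}, {"travel": [40, 0, 0], "rotation": [0, 0, -0.2]}, {"travel": [60, 0, 0], "rotation": [0, 0, -0.3]}, {"travel": [75, -1, -1], "rotation": [0, 0, -0.38]}, {"travel": [82, -1, -1], "rotation": [0, 0, -0.416]}, {"travel": [82, -1, -1], "rotation": [0, 0, -0.416]}, {"travel": [82, -1, -1], "rotation": [0, 0, -0.416]}, {"travel": [82, -1, -1], "rotation": [0, 0, -0.416]}])

```text
time: 13.37
tcp_pos: [0.5556, 0.0559, 0.0874]
tool_rot: [-0.0, 0.71, 0.704, -0.001]
wrist_force: [-0.3, -1.1, -2.4]
opening: 0.274
grip_force: 45.0
```

```bash
python3 - <<'E'
from h import *
o=get_obs();print(o["tcp_pos"],o["tool_rot"])
c=read_camera("top");t=o["tcp_pos"]
u,v=proj(c,[[.5558,.159,.08]])[0].round().astype(int);print(u,v)
save(c,"t6.png",(u-30,v-25,u+50,v+35),10)
# fork cloud
V,U=np.mgrid[v-30:v+30,u-30:u+50];W=world(c,np.c_[U.ravel(),V.ravel()]);k=(W[:,2]>.085)&(W[:,2]<.13)&(W[:,1]>.11)
A=W[k];print(k.sum(),A.min(0),A.max(0));B=A[A[:,1]>.15];print("arms",len(B),B.mean(0))
for y0 in(.11,.125,.14,.155):
    q=A[(A[:,1]>=y0)&(A[:,1]<y0+.015)]
    if len(q):print(y0,np.median(q[:,2]),q[:,0].min(),q[:,0].max())
E
```

```text
[0.55560074 0.05592135 0.08735637] [-1.66358279e-04  7.10066159e-01  7.04134648e-01 -6.47802106e-04]
252 265
80 [0.52144161 0.13899699 0.11306735] [0.59018993 0.16053158 0.12467141]
arms 45 [0.54300715 0.15586369 0.11927927]
0.125 0.11751609920734718 0.5241041690486827 0.5329942441954576
0.14 0.11985409374284894 0.5214416124724035 0.5399831134145612
0.155 0.11848490203364004 0.5215953549084266 0.5901899308927225
```

View pics/t6.png

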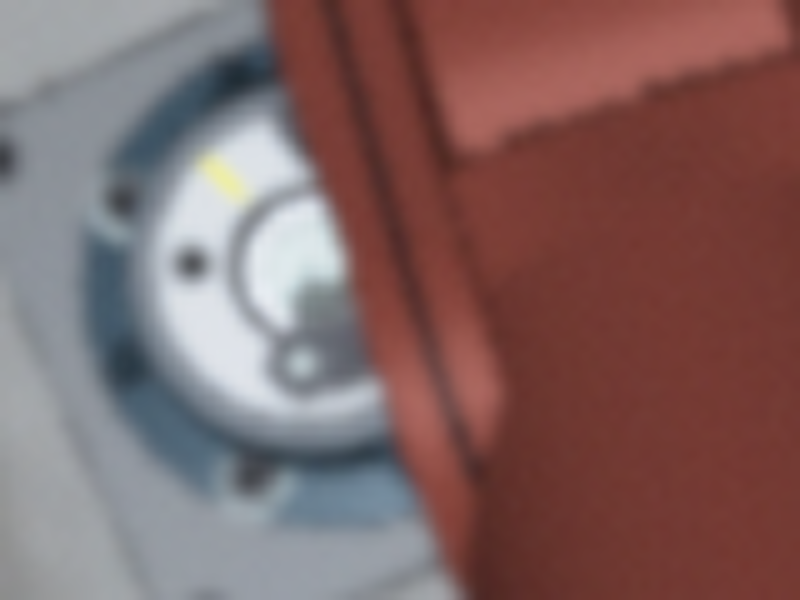

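```bash
cat >> h.py <<'E'
def bright(c,p,z,n=3): # refine bright spot near pixel of world p
    u,v=proj(c,[p])[0];u0,v0=int(round(u)),int(round(v));g=cv2.cvtColor(np.array(c["frame"]),cv2.COLOR_RGB2GRAY).astype(float)
    w=g[v0-n:v0+n+1,u0-n:u0+n+1];return w.astype(int),(u0,v0)
E
python3 - <<'E'
from h import *
o=get_obs();t=o["tcp_pos"];yaw=2*np.arctan2(o["tool_rot"][2],o["tool_rot"][1]);print(t,np.degrees(yaw))
c=read_camera("top")
p=world(c,[(251.85,275.55)],.119)[0];print("pin_left",p, "wanted",[.5558-.028,.159])
d=p[:2]-t[:2];print("along/lat in tool frame",d@[np.cos(yaw),np.sin(yaw)],d@[np.sin(yaw),-np.cos(yaw)])
w,uv=bright(c,[*p[:2],.119],.119);print(w,uv)
H=world(c,f([(105,185)]),.066);print("hole left",H)
s=read_camera("scene")
for q in([.5278,.154,.119],[.5838,.154,.119]): print(bright(s,q,.119,5))
E
```

```text
[0.55571983 0.05585369 0.0875628 ] 89.52535860908894
pin_left [0.52949056 0.15330355 0.119     ] wanted [0.5277999999999999, 0.159]
along/lat in tool frame 0.09722923520285165 -0.027035646917414103
[[153 149 137 125 115 111 107]
 [146 123 136 146 134 119 107]
 [143 135 168 184 162 130 108]
 [140 142 181 192 165 131 112]
 [151 141 160 167 147 127 114]
 [181 152 142 139 134 132 133]
 [206 180 161 152 156 167 174]] (252, 276)
hole left [[0.55583462 0.18673347 0.066     ]]
(array([[106, 108, 106, 106, 106, 109, 106, 108, 102, 113, 113],
       [ 91,  95, 108, 106, 107, 111, 111, 109, 103, 108, 110],
       [147, 115,  92,  95, 103, 109, 108, 101, 109, 110, 107],
       [112, 113,  97,  94,  86,  90, 108, 113, 112, 111, 110],
       [227, 226, 150, 132, 120, 132, 116, 134, 125, 110, 107],
       [227, 226, 227, 204, 125, 143, 216, 203, 126, 110, 109],
       [227, 227, 226, 140, 112, 172, 228, 177, 119, 124,  94],
       [227, 226, 226, 154, 109, 106, 141, 125, 109,  82, 100],
       [197, 171, 184, 128,  71,  85,  98, 102,  68,  95, 131],
       [151, 149, 144, 135, 111,  82,  94,  97,  90, 125, 117],
       [150, 150, 146, 139, 130, 117, 125, 127,  99, 117, 123]]), (288, 271))
(array([[111, 112, 108, 106, 103, 108, 106, 107, 110, 109, 106],
       [111, 107, 107, 108, 110, 109, 107, 107, 111, 108, 112],
       [106, 105, 104, 102, 105, 108, 106, 108, 107, 107, 110],
       [108, 107, 105, 101, 101, 102, 109, 114, 103, 109, 113],
       [107, 107, 105, 106, 109, 111, 136, 128, 113, 112, 111],
       [107, 109, 107, 105, 109, 153, 227, 198, 124, 113, 113],
       [108, 107, 108, 105, 108, 141, 173, 167, 128, 127, 115],
       [107, 106, 106,  84,  89, 105, 109, 118,  94, 100,  83],
       [106, 107, 104, 105,  76,  68,  62,  74,  92,  93,  99],
       [106, 109, 108, 106, 108,  99,  91,  86, 105, 107, 107],
       [105, 106, 104, 107, 109, 107, 108, 107, 106, 103, 106]]), (278, 258))
```

```bash
python3 - <<'E'
from h import *
s=read_camera("scene");g=cv2.cvtColor(np.array(s["frame"]),cv2.COLOR_RGB2GRAY).astype(float)
uv=[]
for u,v in((289,271),(279,258)):
    w=np.clip(g[v-1:v+2,u-1:u+2]-118,0,None);V,U=np.mgrid[-1:2,-1:2];uv.append([u+(U*w).sum()/w.sum(),v+(V*w).sum()/w.sum()])
P=world(s,uv,.119);d=P[1]-P[0];print(uv,P,np.hypot(*d[:2]),"pin line angle deg (want 0)",np.degrees(np.arctan2(d[1],d[0])),P.mean(0))
# depth at pins
print(world(s,[(289,271),(279,258)]))
E
```

```text
[[np.float64(289.0), np.float64(271.4495192307692)], [np.float64(279.15141955835963), np.float64(258.20820189274446)]] [[0.52609503 0.15245172 0.119     ]
 [0.58161545 0.15182779 0.119     ]] 0.05552393147453727 pin line angle deg (want 0) -0.6438543219716383 [0.55385524 0.15213976 0.119     ]
[[0.5297089  0.1505058  0.11611517]
 [0.58461602 0.15077999 0.1164491 ]]
```

>>> move_arm(plan=[{"travel": [3, 0, 0], "rotation": [0, 0, -0.011]}, {"travel": [6, 0, 5], "rotation": [0, 0, -0.011]}, {"travel": [6, 0, 15], "rotation": [0, 0, -0.011]}, {"travel": [6, 0, 25], "rotation": [0, 0, -0.011]}, {"travel": [6, 0, 30], "rotation": [0, 0, -0.011]}, {"travel": [6, 0, 31], "rotation": [0, 0, -0.011]}, {"travel": [6, 0, 31], "rotation": [0, 0, -0.011]}, {"travel": [6, 0, 31], "rotation": [0, 0, -0.011]}])

```text
time: 14.23
tcp_pos: [0.5562, 0.0634, 0.057]
tool_rot: [-0.0, 0.705, 0.709, 0.0]
wrist_force: [0.1, -0.7, -3.1]
opening: 0.271
grip_force: 45.0
```

```bash
cat >> h.py <<'E'
def pins(zt=None):
    o=get_obs();t=o["tcp_pos"];yaw=2*np.arctan2(o["tool_rot"][2],o["tool_rot"][1]);zt=t[2]+.032
    print("tcp",np.round(t,4),"yaw",round(np.degrees(yaw),2),"F",np.round(o["wrist_force"],1),"q",np.round(o["q"],2),"t",o["time"])
    for n in("top","scene"):
        c=read_camera(n);g=cv2.cvtColor(np.array(c["frame"]),cv2.COLOR_RGB2GRAY).astype(float)
        for s,l in((-1,"L"),(1,"R")):
            e=np.array([t[0]+.0975*np.cos(yaw)+s*.028*np.sin(yaw),t[1]+.0975*np.sin(yaw)-s*.028*np.cos(yaw),zt])
            u,v=proj(c,[e+([-.002,.002,0] if n=="scene" else 0)])[0].round().astype(int)
            w=g[v-3:v+4,u-3:u+4];k=cv2.GaussianBlur(w,(3,3),0)[1:-1,1:-1];i,j=np.unravel_index(k.argmax(),k.shape)
            u,v=u+j-2,v+i-2;w=np.clip(g[v-1:v+2,u-1:u+2]-110,0,None);V,U=np.mgrid[-1:2,-1:2]
            P=world(c,[(u+(U*w).sum()/w.sum(),v+(V*w).sum()/w.sum())],zt)[0];print(n,l,np.round(P*1000,1),"exp",np.round(e*1000,1),g[v,u])
E
python3 -c "
from h import *
pins()"
```

```text
tcp [0.5562 0.0634 0.057 ] yaw 90.34 F [ 0.1 -0.7 -3.1] q [ 0.3   0.33 -0.58  1.82  0.2   1.05 -0.35] t 14.2333
top L [527.9 161.   89. ] exp [527.7 160.8  89. ] 191.0
top R [578.5 166.2  89. ] exp [583.7 161.1  89. ] 115.0
scene L [533.5 165.4  89. ] exp [527.7 160.8  89. ] 233.0
scene R [580.7 159.9  89. ] exp [583.7 161.1  89. ] 229.0
```

>>> move_arm(plan=[{"travel": [-1.8, 0, 0], "rotation": [0, 0, 0]}, {"travel": [-1.8, 0, 3], "rotation": [0, 0, 0]}, {"travel": [-1.8, 0, 6], "rotation": [0, 0, 0]}, {"travel": [-1.8, 0, 8], "rotation": [0, 0, 0]}, {"travel": [-1.8, 0, 10], "rotation": [0, 0, 0]}, {"travel": [-1.8, 0, 11.5], "rotation": [0, 0, 0]}, {"travel": [-1.8, 0, 12], "rotation": [0, 0, 0]}, {"travel": [-1.8, 0, 12], "rotation": [0, 0, 0]}])

```text
time: 15.0
tcp_pos: [0.5561, 0.0617, 0.0448]
tool_rot: [-0.0, 0.705, 0.709, -0.0]
wrist_force: [0.0, -0.3, -2.5]
opening: 0.27
grip_force: 45.0
```

```bash
python3 -c "
from h import *
pins()"
```

```text
tcp [0.5561 0.0617 0.0448] yaw 90.35 F [ 0.  -0.3 -2.5] q [ 0.3   0.34 -0.58  1.83  0.21  1.03 -0.35] t 15.0
top L [528.2 158.4  76.8] exp [527.5 159.   76.8] 192.0
top R [577.8 165.1  76.8] exp [583.5 159.3  76.8] 138.0
scene L [534.9 161.7  76.8] exp [527.5 159.   76.8] 229.0
scene R [580.4 158.1  76.8] exp [583.5 159.3  76.8] 229.0
```

>>> move_arm(plan=[{"travel": [0.3, 0, 1], "rotation": [0, 0, 0]}, {"travel": [0.3, 0, 2], "rotation": [0, 0, 0]}, {"travel": [0.3, 0, 3], "rotation": [0, 0, 0]}, {"travel": [0.3, 0, 3.5], "rotation": [0, 0, 0]}, {"travel": [0.3, 0, 4], "rotation": [0, 0, 0]}, {"travel": [0.3, 0, 4], "rotation": [0, 0, 0]}, {"travel": [0.3, 0, 4], "rotation": [0, 0, 0]}, {"travel": [0.3, 0, 4], "rotation": [0, 0, 0]}])

```text
time: 15.77
tcp_pos: [0.5562, 0.0619, 0.041]
tool_rot: [0.0, 0.705, 0.709, 0.0]
wrist_force: [0.3, 0.2, -3.0]
opening: 0.273
grip_force: 45.0
```

>>> move_arm(plan=[{"travel": [0, -3.4, 0.3], "rotation": [0, 0, 0.035]}, {"travel": [0.2, -6.8, 0.5], "rotation": [0, 0, 0.07]}, {"travel": [0.5, -10.2, 0.5], "rotation": [0, 0, 0.105]}, {"travel": [0.9, -13.6, 0.5], "rotation": [0, 0, 0.14]}, {"travel": [1.4, -16.9, 0.5], "rotation": [0, 0, 0.175]}, {"travel": [2.0, -20.3, 0.5], "rotation": [0, 0, 0.21]}, {"travel": [2.8, -23.6, 0.5], "rotation": [0, 0, 0.245]}, {"travel": [3.7, -26.9, 0.5], "rotation": [0, 0, 0.28]}])

```text
time: 16.43
tcp_pos: [0.5302, 0.0654, 0.0409]
tool_rot: [0.001, 0.797, 0.603, 0.001]
wrist_force: [2.7, -1.0, -2.8]
opening: 0.27
grip_force: 45.0
```

```bash
cat >> h.py <<'E'
def st():
    o=get_obs();t=o["tcp_pos"];yaw=2*np.arctan2(o["tool_rot"][2],o["tool_rot"][1]);d=np.array([.5558,.1591])-t[:2]
    print("yaw",round(np.degrees(yaw),2),"centre in tool",np.round(1000*np.array([d@[np.cos(yaw),np.sin(yaw)],d@[np.sin(yaw),-np.cos(yaw)]]),1),"z",t[2],"F",np.round(o["wrist_force"],1),np.round(o["ft_torque"],2),"op",o["opening"],"t",o["time"])
    c=read_camera("top");im=np.array(c["frame"]);hsv=cv2.cvtColor(im,cv2.COLOR_RGB2HSV).astype(int)
    V,U=np.mgrid[245:290,230:278];m=(abs(hsv[V,U,0]-28)<8)&(hsv[V,U,1]>70)&(hsv[V,U,2]>120)
    P=world(c,np.c_[U[m],V[m]],.066)[:,:2]-[.5558,.1591]
    print("yellow r,ang",np.c_[1000*np.hypot(*P.T),np.degrees(np.arctan2(P[:,1],P[:,0]))].round().tolist())
E
python3 -c "
from h import *
st()"
```

```text
yaw 74.22 centre in tool [97.1 -0.8] z 0.04090293637709524 F [ 2.7 -1.  -2.8] [-0.25 -0.76  0.25] op 0.26991531023991544 t 16.4333Traceback (most recent call last):
  File "<string>", line 3, in <module>
    st()
    ~~^^
  File "h.py", line 56, in st
    P=world(c,np.c_[U[m],V[m]],.066)[:,:2]-[.5558,.1591]
      ~~~~~^^^^^^^^^^^^^^^^^^^^^^^^^
  File "h.py", line 6, in world
    n=cv2.undistortPoints(uv,K,np.array(c["dist_coeffs"],float)).reshape(-1,2)
      ~~~~~~~~~~~~~~~~~~~^^^^^^^^^^^^^^^^^^^^^^^^^^^^^^^^^^^^^^^
cv2.error: OpenCV(4.12.0) /io/opencv/modules/calib3d/src/undistort.dispatch.cpp:347: error: (-215:Assertion failed) CV_IS_MAT(_src) && CV_IS_MAT(_dst) && (_src->rows == 1 || _src->cols == 1) && (_dst->rows == 1 || _dst->cols == 1) && _src->cols + _src->rows - 1 == _dst->rows + _dst->cols - 1 && (CV_MAT_TYPE(_src->type) == CV_32FC2 || CV_MAT_TYPE(_src->type) == CV_64FC2) && (CV_MAT_TYPE(_dst->type) == CV_32FC2 || CV_MAT_TYPE(_dst->type) == CV_64FC2) in function 'cvUndistortPointsInternal'
```

>>> move_arm(plan=[{"travel": [0, -3.4, 0], "rotation": [0, 0, 0.035]}, {"travel": [0.2, -6.8, 0], "rotation": [0, 0, 0.07]}, {"travel": [0.5, -10.2, 0], "rotation": [0, 0, 0.105]}, {"travel": [0.9, -13.6, 0], "rotation": [0, 0, 0.14]}, {"travel": [1.4, -16.9, 0], "rotation": [0, 0, 0.175]}, {"travel": [2.0, -20.3, 0], "rotation": [0, 0, 0.21]}, {"travel": [2.8, -23.6, 0], "rotation": [0, 0, 0.245]}, {"travel": [3.7, -26.9, 0], "rotation": [0, 0, 0.28]}])

```text
time: 17.15
tcp_pos: [0.5054, 0.0762, 0.0409]
tool_rot: [0.001, 0.874, 0.486, 0.001]
wrist_force: [3.9, -0.3, -3.9]
opening: 0.272
grip_force: 45.0
```

```bash
sed -i 's/^    P=world(c,np.c_\[U\[m\],V\[m\]\],.066)/    if not m.any(): print("no yellow"); return\n&/' h.py; python3 -c "
from h import *
st()"
```

```text
yaw 58.22 centre in tool [97.1 -0.8] z 0.040907548150436235 F [ 3.9 -0.3 -3.9] [-0.3  -0.79  0.23] op 0.272082487013589 t 17.15
yellow r,ang [[43.0, -1.0], [43.0, -4.0], [41.0, -1.0], [41.0, -5.0], [41.0, -8.0], [39.0, -5.0], [33.0, 20.0], [30.0, 17.0], [28.0, 18.0], [25.0, 20.0]]
```

>>> move_arm(plan=[{"travel": [0, -3.4, 0], "rotation": [0, 0, 0.035]}, {"travel": [0.2, -6.8, 0], "rotation": [0, 0, 0.07]}, {"travel": [0.5, -10.2, 0], "rotation": [0, 0, 0.105]}, {"travel": [0.9, -13.6, 0], "rotation": [0, 0, 0.14]}, {"travel": [1.4, -16.9, 0], "rotation": [0, 0, 0.175]}, {"travel": [2.0, -20.3, 0], "rotation": [0, 0, 0.21]}, {"travel": [2.8, -23.6, 0], "rotation": [0, 0, 0.245]}, {"travel": [3.7, -26.9, 0], "rotation": [0, 0, 0.28]}])

```text
time: 17.87
tcp_pos: [0.4844, 0.0933, 0.0409]
tool_rot: [0.0, 0.933, 0.36, 0.001]
wrist_force: [4.3, -1.7, -3.8]
opening: 0.272
grip_force: 45.0
```

>>> move_arm(plan=[{"travel": [0, -1.5, 0], "rotation": [0, 0, 0.015]}, {"travel": [0.1, -2.9, 0], "rotation": [0, 0, 0.03]}, {"travel": [0.1, -4.4, 0], "rotation": [0, 0, 0.045]}, {"travel": [0.2, -5.8, 0], "rotation": [0, 0, 0.06]}, {"travel": [0.2, -5.8, 0], "rotation": [0, 0, 0.06]}, {"travel": [0.2, -5.8, 0], "rotation": [0, 0, 0.06]}, {"travel": [0.2, -5.8, 0], "rotation": [0, 0, 0.06]}, {"travel": [0.2, -5.8, 0], "rotation": [0, 0, 0.06]}])

```text
time: 18.53
tcp_pos: [0.4804, 0.0979, 0.0407]
tool_rot: [0.0, 0.943, 0.332, 0.001]
wrist_force: [5.4, -0.9, -3.0]
opening: 0.269
grip_force: 45.0
```

```bash
python3 -c "
from h import *
st()"
```

```text
yaw 38.82 centre in tool [97.1 -0.4] z 0.04073358134923973 F [ 5.4 -0.9 -3. ] [-0.29 -1.05 -0.  ] op 0.26885171444863665 t 18.5333
yellow r,ang [[39.0, -5.0], [36.0, -2.0], [34.0, -2.0], [31.0, 3.0], [31.0, -2.0], [29.0, 3.0], [29.0, -2.0], [26.0, 3.0], [26.0, -2.0], [24.0, 3.0], [24.0, -3.0]]
```

>>> move_arm(plan=[{"travel": [0, -1.5, 0], "rotation": [0, 0, 0.015]}, {"travel": [0.1, -2.9, 0], "rotation": [0, 0, 0.03]}, {"travel": [0.1, -4.4, 0], "rotation": [0, 0, 0.045]}, {"travel": [0.2, -5.8, 0], "rotation": [0, 0, 0.06]}, {"travel": [0.2, -5.8, 0], "rotation": [0, 0, 0.06]}, {"travel": [0.2, -5.8, 0], "rotation": [0, 0, 0.06]}, {"travel": [0.2, -5.8, 0], "rotation": [0, 0, 0.06]}, {"travel": [0.2, -5.8, 0], "rotation": [0, 0, 0.06]}])

```text
time: 19.25
tcp_pos: [0.4776, 0.1017, 0.0409]
tool_rot: [0.001, 0.953, 0.304, 0.001]
wrist_force: [7.6, -4.5, -3.8]
opening: 0.272
grip_force: 45.2
```

```bash
python3 -c "
from h import *
st()"
```

```text
yaw 35.39 centre in tool [97.  -1.6] z 0.04086727318439633 F [ 7.6 -4.5 -3.8] [-1.13 -1.53  0.55] op 0.271820128643079 t 19.25
yellow r,ang [[39.0, -5.0], [36.0, -2.0], [36.0, -5.0], [34.0, -2.0], [34.0, -6.0], [31.0, -2.0], [31.0, -6.0], [29.0, -2.0], [29.0, -7.0], [26.0, -2.0], [27.0, -8.0], [24.0, -3.0]]
```

>>> move_arm(plan=[{"travel": [0, -1, 0], "rotation": [0, 0, 0.01]}, {"travel": [0, -2, 0], "rotation": [0, 0, 0.02]}, {"travel": [0, -2.9, 0], "rotation": [0, 0, 0.03]}, {"travel": [0, -2.9, 0], "rotation": [0, 0, 0.03]}, {"travel": [0, -2.9, 0], "rotation": [0, 0, 0.03]}, {"travel": [0, -2.9, 0], "rotation": [0, 0, 0.03]}, {"travel": [0, -2.9, 0], "rotation": [0, 0, 0.03]}, {"travel": [0, -2.9, 0], "rotation": [0, 0, 0.03]}])

```text
time: 19.97
tcp_pos: [0.4768, 0.1029, 0.0411]
tool_rot: [0.002, 0.957, 0.29, 0.001]
wrist_force: [10.7, -8.2, -3.5]
opening: 0.268
grip_force: 45.8
```

```bash
python3 -c "
from h import *
st()"
```

```text
yaw 33.69 centre in tool [96.9 -2.9] z 0.04109806846844382 F [10.7 -8.2 -3.5] [-2.   -2.18  1.13] op 0.2676692571944065 t 19.9667
yellow r,ang [[39.0, -5.0], [36.0, -2.0], [36.0, -5.0], [34.0, -2.0], [34.0, -6.0], [31.0, -2.0], [31.0, -6.0], [29.0, -2.0], [29.0, -7.0], [26.0, -2.0], [27.0, -8.0], [24.0, -3.0]]
```

The ring is at its stop: the force is rising while the yellow mark stays still, in line with the carrier mark. I'll back off within the pin play, then lift.

>>> move_arm(plan=[{"travel": [0, 3, 0], "rotation": [0, 0, -0.03]}, {"travel": [0.2, 6, 0], "rotation": [0, 0, -0.06]}, {"travel": [0.4, 8.2, 0], "rotation": [0, 0, -0.085]}, {"travel": [0.4, 9.2, 0], "rotation": [0, 0, -0.095]}, {"travel": [0.4, 9.2, 0], "rotation": [0, 0, -0.095]}, {"travel": [0.4, 9.2, 0], "rotation": [0, 0, -0.095]}, {"travel": [0.4, 9.2, 0], "rotation": [0, 0, -0.095]}, {"travel": [0.4, 9.2, 0], "rotation": [0, 0, -0.095]}])

```text
time: 20.68
tcp_pos: [0.4798, 0.0978, 0.0405]
tool_rot: [-0.0, 0.942, 0.334, -0.0]
wrist_force: [1.2, 0.6, -3.0]
opening: 0.27
grip_force: 45.0
```

```bash
python3 -c "
from h import *
st()"
```

```text
yaw 39.06 centre in tool [97.6  0.2] z 0.04045899860038116 F [ 1.2  0.6 -3. ] [-0.01 -0.41 -0.08] op 0.2696888293684408 t 20.6833
yellow r,ang [[39.0, -5.0], [36.0, -2.0], [36.0, -5.0], [34.0, -2.0], [34.0, -6.0], [31.0, -2.0], [31.0, -6.0], [29.0, -2.0], [29.0, -7.0], [26.0, -2.0], [27.0, -8.0], [24.0, -3.0]]
```

Unloaded, and the mark is still in place. Lifting straight up now.

>>> move_arm(plan=[{"travel": [0, 0, -2], "rotation": [0, 0, 0]}, {"travel": [0, 0, -5], "rotation": [0, 0, 0]}, {"travel": [0, 0, -9], "rotation": [0, 0, 0]}, {"travel": [0, 0, -15], "rotation": [0, 0, 0]}, {"travel": [0, 0, -25], "rotation": [0, 0, 0]}, {"travel": [0, 0, -38], "rotation": [0, 0, 0]}, {"travel": [0, 0, -45], "rotation": [0, 0, 0]}, {"travel": [0, 0, -45], "rotation": [0, 0, 0]}])

```text
time: 21.4
tcp_pos: [0.4812, 0.0978, 0.0877]
tool_rot: [0.0, 0.942, 0.334, 0.002]
wrist_force: [1.2, 0.0, -2.9]
opening: 0.272
grip_force: 45.0
```

```bash
python3 -c "
from h import *
st(); rel([.47,-.13,.086],np.radians(18)); o=get_obs();print(o['tcp_pos'],o['wrist_force'],o['q'])"
```

```text
yaw 39.06 centre in tool [96.5 -0.6] z 0.08765933292981667 F [ 1.2  0.  -2.9] [-0.04 -0.02  0.01] op 0.2717434255483082 t 21.4
yellow r,ang [[39.0, -5.0], [36.0, -2.0], [36.0, -5.0], [34.0, -2.0], [34.0, -6.0], [31.0, -2.0], [31.0, -6.0], [29.0, -2.0], [29.0, -7.0], [26.0, -2.0], [27.0, -8.0], [24.0, -3.0]]
travel [-151.7  170.     0.5] rot [ 0.0009 -0.0018  0.3674] t 21.45
[0.48067335 0.09762273 0.08654416] [ 0.1776365   1.20896618 -3.68568274] [ 0.18771118  0.13464848 -0.509109    1.95800619  0.07550694  1.06515236
 -1.24327346]
```

>>> move_arm(plan=[{"travel": [-20, 22, 0], "rotation": [0, 0, 0.05]}, {"travel": [-40, 45, 0], "rotation": [0, 0, 0.1]}, {"travel": [-60, 68, 0], "rotation": [0, 0, 0.15]}, {"travel": [-80, 91, 0], "rotation": [0, 0, 0.2]}, {"travel": [-100, 114, 0], "rotation": [0, 0, 0.25]}, {"travel": [-120, 136, 0], "rotation": [0, 0, 0.3]}, {"travel": [-140, 158, 0], "rotation": [0, 0, 0.35]}, {"travel": [-151, 170, 0], "rotation": [0, 0, 0.367]}])

```text
time: 22.12
tcp_pos: [0.4687, -0.1333, 0.0849]
tool_rot: [0.0, 0.988, 0.154, -0.001]
wrist_force: [-0.0, 0.4, -2.6]
opening: 0.268
grip_force: 45.0
```

>>> move_arm(plan=[{"travel": [0, 0, 5], "rotation": [0, 0, 0]}, {"travel": [0, 0, 20], "rotation": [0, 0, 0]}, {"travel": [0, 0, 40], "rotation": [0, 0, 0]}, {"travel": [0, 0, 60], "rotation": [0, 0, 0]}, {"travel": [0, 0, 75], "rotation": [0, 0, 0]}, {"travel": [0, 0, 85], "rotation": [0, 0, 0]}, {"travel": [0, 0, 92], "rotation": [0, 0, 0]}, {"travel": [0, 0, 95], "rotation": [0, 0, 0]}])

```text
time: 22.78
tcp_pos: [0.4695, -0.1289, -0.0105]
tool_rot: [-0.0, 0.988, 0.157, -0.001]
wrist_force: [-0.3, 0.6, -3.3]
opening: 0.271
grip_force: 45.0
```

>>> move_arm(plan=[{"travel": [0, 0, 2], "rotation": [0, 0, 0]}, {"travel": [0, 0, 4], "rotation": [0, 0, 0]}, {"travel": [0, 0, 5.5], "rotation": [0, 0, 0]}, {"travel": [0, 0, 6.5], "rotation": [0, 0, 0]}, {"travel": [0, 0, 7], "rotation": [0, 0, 0]}, {"travel": [0, 0, 7.5], "rotation": [0, 0, 0]}, {"travel": [0, 0, 7.5], "rotation": [0, 0, 0]}, {"travel": [0, 0, 7.5], "rotation": [0, 0, 0]}])

```text
time: 23.45
tcp_pos: [0.47, -0.1296, -0.0169]
tool_rot: [0.0, 0.988, 0.157, 0.0]
wrist_force: [0.0, 0.6, -2.7]
opening: 0.268
grip_force: 45.0
```

>>> move_arm(plan=[{"travel": [0, 0, 0.5], "rotation": [0, 0, 0]}, {"travel": [0, 0, 1], "rotation": [0, 0, 0]}, {"travel": [0, 0, 1.3], "rotation": [0, 0, 0]}, {"travel": [0, 0, 1.3], "rotation": [0, 0, 0]}, {"travel": [0, 0, 1.3], "rotation": [0, 0, 0]}, {"travel": [0, 0, 1.3], "rotation": [0, 0, 0]}, {"travel": [0, 0, 1.3], "rotation": [0, 0, 0]}, {"travel": [0, 0, 1.3], "rotation": [0, 0, 0]}])

```text
time: 24.12
tcp_pos: [0.4699, -0.1296, -0.018]
tool_rot: [0.0, 0.988, 0.157, 0.0]
wrist_force: [-2.7, 0.3, 5.7]
opening: 0.269
grip_force: 45.0
```

The spanner is on the bench (contact is about 8 N up). Opening the fingers and withdrawing.

>>> move_arm(plan=[{"travel": [0, 0, 0], "rotation": [0, 0, 0]}, {"travel": [0, 0, 0], "rotation": [0, 0, 0]}, {"travel": [0, 0, 0], "rotation": [0, 0, 0]}, {"travel": [0, 0, 0], "rotation": [0, 0, 0]}, {"travel": [0, 0, 0], "rotation": [0, 0, 0]}, {"travel": [0, 0, 0], "rotation": [0, 0, 0]}, {"travel": [0, 0, 0], "rotation": [0, 0, 0]}, {"travel": [0, 0, 0], "rotation": [0, 0, 0]}], fingers=65)

```text
time: 24.78
tcp_pos: [0.4699, -0.1296, -0.0183]
tool_rot: [-0.0, 0.988, 0.157, 0.0]
wrist_force: [0.4, -0.6, 0.0]
opening: 0.641
grip_force: 0.0
```

>>> move_arm(plan=[{"travel": [0, 0, -5], "rotation": [0, 0, 0]}, {"travel": [0, 0, -15], "rotation": [0, 0, 0]}, {"travel": [0, 0, -35], "rotation": [0, 0, 0]}, {"travel": [0, 0, -65], "rotation": [0, 0, 0]}, {"travel": [0, 0, -100], "rotation": [0, 0, 0]}, {"travel": [-30, 0, -130], "rotation": [0, 0, 0]}, {"travel": [-30, 0, -150], "rotation": [0, 0, 0]}, {"travel": [-30, 0, -150], "rotation": [0, 0, 0]}])

```text
time: 25.45
tcp_pos: [0.4432, -0.1401, 0.1373]
tool_rot: [0.002, 0.988, 0.156, 0.003]
wrist_force: [1.3, 0.1, 0.8]
opening: 0.651
grip_force: 0.0
```

```bash
python3 - <<'E'
from h import *
st();o=get_obs();print(o["tcp_pos"],o["wrist_force"])
c=read_camera("scene");hsv=cv2.cvtColor(np.array(c["frame"]),cv2.COLOR_RGB2HSV)
V,U=np.mgrid[190:310,340:440];W=world(c,np.c_[U.ravel(),V.ravel()])
red=(((hsv[V,U,0]<8)|(hsv[V,U,0]>172))&(hsv[V,U,1]>140)).ravel()&(W[:,1]>-.24)&(W[:,2]<.08)
R=W[red];print("grip",red.sum(),R.mean(0),R.min(0),R.max(0));d=np.array([.951,.309])
s=(R[:,:2]-R.mean(0)[:2])@d
for a,b in((-.06,-.03),(-.03,0),(0,.03),(.03,.06)):
    k=(s>a)&(s<=b);print(a,np.percentile(R[k,2],90) if k.any() else None)
E
```

```text
yaw 17.96 centre in tool [ 199.4 -249.9] z 0.13732989270067986 F [1.3 0.1 0.8] [ 0.01 -0.01  0.02] op 0.6512828043231903 t 25.45
yellow r,ang [[43.0, -1.0], [43.0, -4.0], [41.0, -1.0], [41.0, -5.0], [41.0, -8.0], [38.0, -1.0], [39.0, -5.0], [36.0, -5.0], [34.0, -2.0], [34.0, -6.0], [31.0, -2.0], [29.0, -2.0], [26.0, -2.0]]
[ 0.44284624 -0.13954585  0.13507696] [ 0.11399405  0.57944457 -0.25987582]
grip 314 [ 0.44957701 -0.13032054  0.01709512] [ 0.39564897 -0.1611911   0.00110792] [ 0.50589668 -0.10620555  0.02581944]
-0.06 0.02220462352801247
-0.03 0.022396291198076623
0 0.023018754654706843
0.03 0.022584924241114357
```

The spanner lies flat on the bench (grip top at 22–23 mm along its length) and is released. The ring mark is in line with the carrier mark.

```bash
python3 -c "
from station import *
print(close_job())"
```

```text
the job is handed in; nothing more can be done
None
```

The ring is tightened to its stop with the yellow marks in line, the spanner lies flat and released on the bench clear of the carrier, and the job is handed in at about 25 s; the hand-in returned no verdict, and I didn't re-measure the bystanders.

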